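Dose a mixing ball into a cup with a rocker-lever gate

TASK

Push the white mixing cup along its guide rails until it rests fully home against the stop under the chute. Then press down the black pad of the lever whose lane holds the larger steel ball, keep it down until that ball has rolled into the cup, and let the gate close again. Push and press only: do not lift or tip the cup, do not touch the balls, leave the smaller ball behind its gate, and do not disturb the pigment bottles, bowl and spoon.

Things in the scene. Friction and masses are not known exactly. Their poses are not given: they have to be found in the camera images.
- dispenser: Fixed ball dispenser on a grey base plate (130 x 360 mm, 6 mm thick, y -240 to +120 mm). Origin at table height; the offsets in all these entries are in its frame, which may be turned about the vertical: its x axis points roughly away from the robot, y to the robot's left. Balls run towards -y. Highest fixed point: lever brackets, 160 mm, at y +100 mm.
- outlet (a point): Middle of the chute's open lower end, on its floor: x 0, y -35 mm, 95 mm high. From here the chute rises at 10 degrees to y +113 mm. It has two open-topped lanes, each 34 mm wide, centre lines at x -20 and +20 mm, walls 22 mm above the floor. A hanging steel gate closes each lane at y +20 mm.
- cup_home (a point): Where the centre of the cup's underside is when it is home: x 0, y -62 mm, 6 mm high. The cup's channel runs along y at x = 0 between smooth, slippery guide rails 14 mm high (inner faces 53 mm, outer 59 mm each side of x = 0, from y -230 to -15 mm) up to the stop bar (face at y -12 mm, 40 mm high).
- cup: Loose round white open cup, straight sided, outer diameter 96 mm, height 75 mm, wall 3.5 mm, with a foot disc 100 mm across and 10 mm thick, about 0.2 kg. Origin at the centre of its underside. It stands on the 6 mm base plate between the guide rails, 58 to 108 mm short of home, on the -y side; it is pushed towards the dispenser's +y, from behind, above the rails.
- lever_near (a joint): Rocking lever for the lane at x -20 mm (nearer the robot), in rad: 0 = gate shut, grows as the pad is pressed, 0.40 = stop. Pivot at x -44, y +100 mm, 150 mm high; gate 80 mm to its -y side, pad 65 mm to its +y side. A spring returns it: about 3 N on the pad to start, 6 N at the stop. The larger ball passes from 0.30 rad and takes about 1 s to roll into the cup.
- lever_far (a joint): The same, for the lane at x +20 mm (farther from the robot); pivot at x +44, y +100 mm.
- lever_near_pad (a point): Centre of the top face of the black press pad (32 x 32 mm, 6 mm thick) of the near lever. At rest it is 172 mm high, its +y edge 8 mm higher than its inner edge; pressing to the stop takes it down 27 mm. It lies at x -56, y +165 mm.
- lever_far_pad (a point): Centre of the top face of the black press pad (32 x 32 mm, 6 mm thick) of the far lever. At rest it is 172 mm high, its +y edge 8 mm higher than its inner edge; pressing to the stop takes it down 27 mm. It lies at x +56, y +165 mm.
- big_ball_center (a point): Centre of the larger steel ball, diameter 28 mm, 90 g, resting behind the gate of one of the two lanes (which one varies).
- small_ball_center (a point): Centre of the smaller steel ball, diameter 18 mm, 24 g, resting behind the gate of the other lane. It must stay there.
- pigment_a: Loose terracotta pigment bottle, diameter 44 mm, 100 mm tall, origin under its centre. A bystander: leave it where it stands.
- pigment_b: Loose blue pigment bottle, diameter 40 mm, 85 mm tall, origin under its centre. A bystander: leave it where it stands.
- bowl: Loose black mixing bowl, 116 mm across, 80 mm high, origin under its centre. A bystander: leave it where it stands.
- spoon: Loose grey spoon lying flat, 200 mm long. A bystander: leave it where it stands.
There are look-alikes about, which are no part of the job. What is shaped like the cup but orange or pink is not meant.

How it is judged:
On the way, in this order (a step that is already met when the one before it is completed fails the run):
1. the cup is pushed home against the stop, with both gates still shut (y of cup in the frame of dispenser above -0.069 m and x of cup in the frame of dispenser between -0.012 and 0.012 m and height (world z) of cup below 0.012 m and angle between cup's own z axis and vertical below 0.1 rad and value of joint each of lever_near, lever_far below 0.05 rad), for 0.2 s.
2. a lever is pressed down at its pad (((value of joint lever_near above 0.2 rad and distance between the grasp point and lever_near_pad below 0.08 m) or (value of joint lever_far above 0.2 rad and distance between the grasp point and lever_far_pad below 0.08 m))), for 0.1 s.
3. the larger ball is in the cup (horizontal distance between big_ball_center and cup below 0.046 m and z of big_ball_center in the frame of cup between 0.005 and 0.045 m), for 0.2 s.
At the end, for the whole second after the job is handed in: The cup stands upright, within 7 mm of fully home against the stop; the larger ball lies at rest inside it; both levers are back with the gates shut (below 0.05 rad); the smaller ball is still behind its gate (all of step 1 and all of step 3 and y of small_ball_center in the frame of dispenser above 0.02 m and height (world z) of small_ball_center above 0.1 m and linear speed of big_ball below 0.05 m/s and linear speed of cup below 0.02 m/s); the robot touches nothing.
It fails at once if the cup is lifted (over 20 mm) (height (world z) of cup above 0.026 m).
It fails at once if the cup is tipped (angle between cup's own z axis and vertical above 0.35 rad).
It fails at once if the robot touches a ball (contact force between any of the fingers, the arm and big_ball above 0.3 N or contact force between any of the fingers, the arm and small_ball above 0.3 N).
It fails at once if the smaller ball leaves its lane (distance of small_ball_center from where it was at the start of the episode above 0.04 m).
It fails at once if a bystander is moved more than 25 mm or knocked over (distance of any of pigment_a, pigment_b, bowl, spoon from where it was at the start of the episode above 0.025 m or angle between any of pigment_a, pigment_b, bowl's own z axis and vertical above 0.5 rad).
It also fails if it takes over 48 s, if anything falls off the work surface, if the arm or the gripper's body presses on something with over 40 N, if the wrist force passes 120 N, or if a joint passes its speed limit or range.

ROBOT

A 6-joint arm with a two-finger parallel gripper is mounted at the origin on the work surface. World frame = base frame: x ahead of the robot, y to its left, z up, the work surface at z = 0. Lengths are in m, angles in rad, forces in N, time in s.
With the tool pointing down it reaches from about 0.35 to 0.875 m from the base axis. Payload 15.5 kg.
Tool frame: the origin (TCP) lies at the very end of the fingers, on their centre line; the grasp point (between the pads) lies 19 mm behind it; z points along the fingers, x is the direction in which the jaws open and shut, and the axes are right-handed (so a half turn about z gives the same grasp; the last joint's range is limited). The gripper opens to 85 mm and grips with 20 to 120 N. Pads are 22 mm wide; open, the fingers measure 114 mm over their backs; the gripper's body (76 mm by 85 mm) begins 54 mm behind the grasp point. The pads swing forward as they close: fully open they stand 13 mm farther back than shut.
Start: joints at [-1.272, 0.494, 1.345, -0, 1.302, -0.096], TCP at [0.24, -0.577, 0.231] pointing down, gripper open.
Joint ranges: [-2.91, 2.91], [-0.82, 2.16], [0.22, 2.67], [-1.22, 4.37], [0.12, 2.79], [-3.08, 3.08]. Speed limits (rad/s): [1.89, 1.89, 2.57, 3.01, 3.01, 3.01].

INTERFACE

Orientations are given as a unit quaternion [w, x, y, z].
In Python, from plant import sensors, vision, r gives the robot as it stands.
- The arm moves only by the tool drive_tool, never from a script. Its argument "motion" is a list of rows, each a list of 5 numbers: the closure, from 0 (fully open) to 1 (shut), then the shift along the world's x, y, z in cm, then the turn about the world's z in rad. A call has 1 to 10 rows; each row shifts and turns the commanded pose from where the row before left it; what a row does not reach is not made up. A row lasts 1/10 s, in which the tool goes at most 50 mm and 8.59 degrees, less where a joint would pass 70% of its speed; a pose out of reach is approached as far as the arm can. A call is refused whole if a number of a shift passes 5 or a number of a turn 0.15, either way. A call with a gripper value outside its range is refused whole. The fingers move at their own pace and stop on an object; "force" is the grip in N (left out, the last holds). Time passes only in rows, so rows that do not move let the fingers close. It gives the time, the measured TCP pose, the force and the opening at its end, in the units of the state.
- sensors.get_obs(): the state, without advancing time (a new reading comes with each control period).
- vision.read_camera(name): name is "scene" or "top" or "wrist"; returns (picture, depth): 384x512x3 uint8, red, green, blue; 384x512 float32, m along the optical axis (not along the pixel's ray), 0 where there is no reading.
- vision.camera_model(name): a dict with "fx", "fy", "cx", "cy" (pixels), "xyz" and "attitude" of the camera in the world; the wrist camera has in their place "mount" (4x4, takes a point from camera to tool coordinates, whose origin is the TCP and whose axes are the tool frame's). Camera axes: x right, y down, z forward; pixel columns grow to the right and rows downward; lengths in m; the calibration is good to about 2 mm. A picture is of the moment at which its call begins: read the wrist's pose just before it. camera_model takes no time and is no camera call.
- r.job_done(): hands the job in, once; it reports no verdict.
The state is a dict: "time": time; "q": joint angles; "qd": joint speeds; "tau": joint torques, N m; "eef_pos": TCP position; "tool_rot": TCP orientation; "contact_force": force on the tool from outside, world axes, zero at the start; "wrist_torque": the same for the moment, N m; "gripper_width": finger opening in m.
Only numpy, scipy, OpenCV 4.12 (cv2) and the standard library are available. Lean on these libraries where they do the work, as an engineer would, in place of code of your own. Each camera call takes 0.05 s, during which the arm holds its last target.

## Working session

There is one attempt and no reset: what is moved stays moved. The work goes in short steps, Python scripts to look and compute and a tool call to move; the robot and the scene stay as the last step left them, time stands still between calls to the robot, and variables do not carry over. Pictures are saved under pics/ and viewed, and the job is handed in when it is done.

Besides the shell and the picture viewer there is one more tool, called after "Emit:" as name(argument=value, ...) on one line, values as JSON. drive_tool: Moves the arm, as the interface text tells. Its arguments: {"type":"object","properties":{"motion":{"type":"array","items":{"type":"array","items":{"type":"number"}}},"force":{"type":"number"}},"required":["motion"]}

```bash
mkdir -p pics; ls; python3 - <<'E'
from plant import sensors, vision, r
import cv2, numpy as np
print(sensors.get_obs())
for n in ("scene","top"):
    m=vision.camera_model(n); print(n,m)
    p,d=vision.read_camera(n); cv2.imwrite(f"pics/{n}0.png",p[:,:,::-1]); np.save(f"pics/{n}0.npy",d); np.save(f"pics/{n}0_rgb.npy",p)
E
```

```text
pics
{'time': 0.0, 'q': array([-1.27249383e+00,  4.94162450e-01,  1.34617149e+00,  2.43540767e-05,
        1.30249472e+00, -9.55016667e-02]), 'qd': array([ 4.05354930e-04, -9.26136957e-04, -1.42715323e-03, -1.00087142e-05,
        1.52316528e-04,  6.62823452e-04]), 'tau': array([-1.47259930e-04, -8.82173324e+01, -3.83869386e+01, -2.66840561e-04,
        9.97762196e-03,  7.61151159e-05]), 'eef_pos': array([ 0.23971251, -0.57679228,  0.23069947]), 'tool_rot': array([-3.99612510e-04,  8.31774505e-01, -5.55113313e-01, -4.71566759e-04]), 'contact_force': array([ 0.47321661,  0.60105717, -0.0644177 ]), 'wrist_torque': array([-0.0195305 , -0.00617853, -0.01813899]), 'gripper_width': 0.0857118970110142}
scene {'fx': 349.3006806896577, 'fy': 349.3006806896577, 'cx': 258.2518500171824, 'cy': 190.99076136732825, 'xyz': array([0.93829743, 0.17692294, 0.73203401]), 'attitude': array([-0.16384594,  0.49108321,  0.8064198 , -0.28579518])}
top {'fx': 386.9015587742807, 'fy': 386.9015587742807, 'cx': 261.2382152569889, 'cy': 193.84159047182695, 'xyz': array([ 0.45377433, -0.03365129,  0.94666728]), 'attitude': array([ 0.03373711, -0.70184195,  0.71052994, -0.03777418])}
```

View pics/scene0.png

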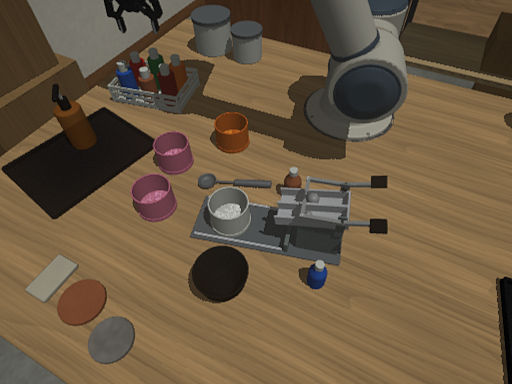

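View pics/top0.png

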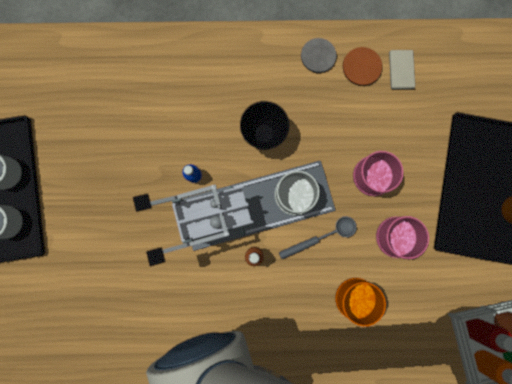

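The scene image shows the white cup at (230,212), with the orange (232,132) and two pink (173,153), (154,197) look-alikes standing off the rails. In the top image the cup is at (297,192) and the black pads are at (142,202) and (156,257). Only the white cup on the base plate fits. Next: an enlarged crop and measurements.

```bash
cat > h.py <<'E'
import numpy as np, cv2
from scipy.spatial.transform import Rotation as R
from plant import sensors, vision, r
def cam(n):
    m=vision.camera_model(n)
    if 'mount' in m:
        o=sensors.get_obs(); q=o['tool_rot']; T=np.eye(4); T[:3,:3]=R.from_quat(np.roll(q,-1)).as_matrix(); T[:3,3]=o['eef_pos']; T=T@m['mount']
        return m,T[:3,:3],T[:3,3]
    return m,R.from_quat(np.roll(m['attitude'],-1)).as_matrix(),m['xyz']
def onplane(c,u,v,z):
    m,Rm,t=c; d=Rm@np.array([(u-m['cx'])/m['fx'],(v-m['cy'])/m['fy'],1]); return t+d*(z-t[2])/d[2]
def pt(c,u,v,dep):
    m,Rm,t=c; return t+Rm@(np.array([(u-m['cx'])/m['fx'],(v-m['cy'])/m['fy'],1])*dep)
def proj(c,p):
    m,Rm,t=c; q=Rm.T@(np.asarray(p)-t); return np.array([q[0]/q[2]*m['fx']+m['cx'],q[1]/q[2]*m['fy']+m['cy']])
E
python3 - <<'E'
from h import *
p=np.load('pics/top0_rgb.npy'); d=np.load('pics/top0.npy'); c=cam('top')
hsv=cv2.cvtColor(p,cv2.COLOR_RGB2HSV)
dark=(p.max(2)<45).astype(np.uint8)
P=[]
n,l,s,ce=cv2.connectedComponentsWithStats(dark)
for i in range(1,n):
    if 60<s[i,4]<1500:
        u,v=ce[i]; print('dark',ce[i].round(1),s[i], onplane(c,u,v,.172).round(4), pt(c,u,v,d[int(v),int(u)]).round(4))
cv2.imwrite('pics/top_crop.png',cv2.resize(p[140:285,120:350,::-1],None,fx=3.4,fy=3.4,interpolation=cv2.INTER_CUBIC))
# plate mask by depth height
vv,uu=np.mgrid[:384,:512]; m,Rm,t=c
ray=np.stack([(uu-m['cx'])/m['fx'],(vv-m['cy'])/m['fy'],np.ones_like(uu)],-1)*d[...,None]
W=ray@Rm.T+t; np.save('pics/W.npy',W)
print(W[300,200],W[60,200])
z=W[...,2]; g=np.uint8(np.clip(z/0.2,0,1)*255)
cv2.imwrite('pics/top_h.png',cv2.resize(cv2.applyColorMap(g,cv2.COLORMAP_JET)[140:285,120:350],None,fx=3.4,fy=3.4,interpolation=cv2.INTER_NEAREST))
s=np.load('pics/scene0_rgb.npy')
cv2.imwrite('pics/scene_crop.png',cv2.resize(s[155:300,180:400,::-1],None,fx=3.6,fy=3.6,interpolation=cv2.INTER_CUBIC))
E
```

```text
dark [141.7 202.3] [134 195  17  16 195] [0.5181 0.2012 0.172 ] [0.5182 0.2014 0.1712]
dark [155.3 256.4] [147 248  17  17 203] [0.4107 0.1724 0.172 ] [0.4107 0.1723 0.1723]
dark [480.5 330.6] [467 320  32  28 356] [ 0.2594 -0.4624  0.172 ] [ 0.2347 -0.5169  0.0736]
dark [206.9 339.8] [173 333  62  19 406] [0.2496 0.0703 0.172 ] [0.2774 0.0561 0.2775]
dark [507.7 356.1] [503 352   9  11  70] [ 0.2109 -0.5118  0.172 ] [ 0.1643 -0.6035  0.0233]
[0.29674473 0.10973066 0.00137342] [ 8.94607322e-01  1.12076218e-01 -6.09844244e-04]
```

View pics/top_crop.png

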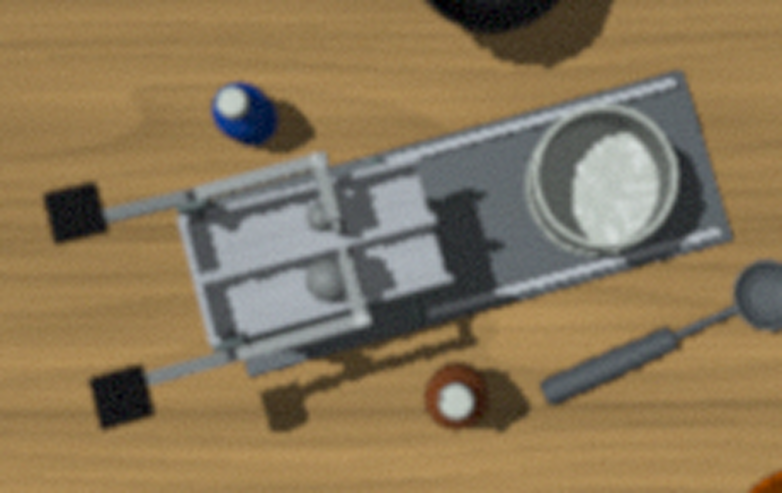

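View pics/scene_crop.png

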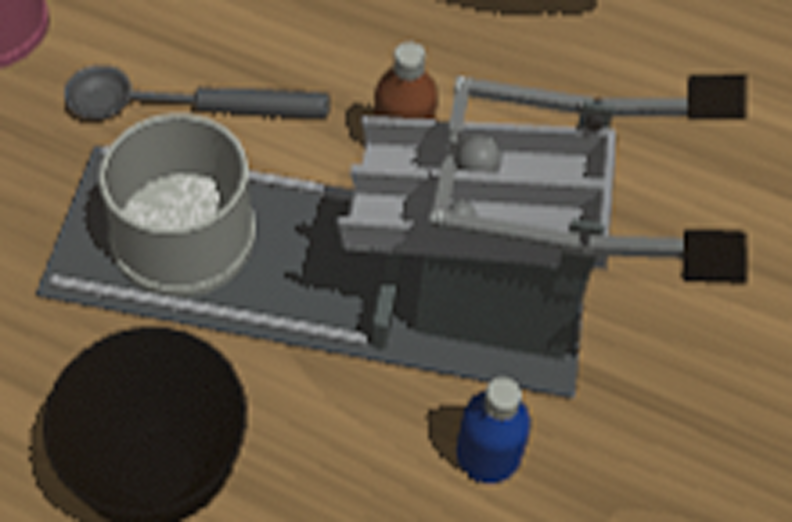

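View pics/top_h.png

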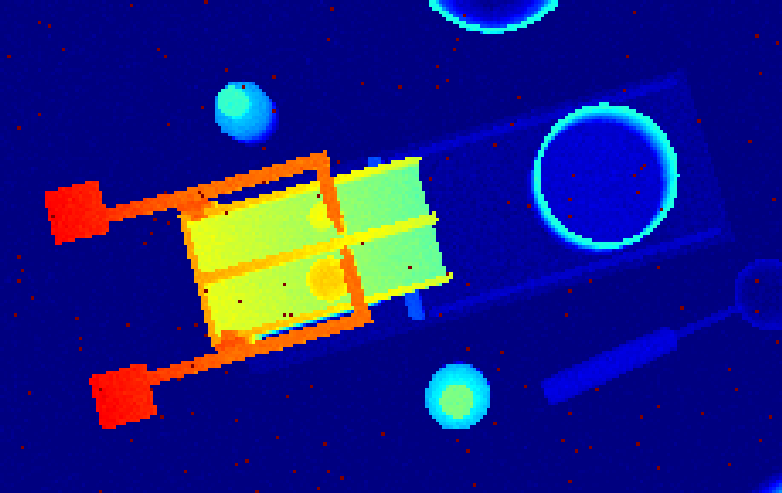

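In the enlarged crop the near lane (lower in the top view) holds the larger ball at crop (325,280), and the far lane holds the smaller one at crop (322,215). So the near lever, with its pad at top (155,256), is the one to press. The white cup stands between the rails with nothing else on the plate. Next I work out the frame.

```bash
cat >> h.py <<'E'
far=np.array([.5181,.2012]); near=np.array([.4107,.1724])
yaw=np.arctan2(*(far-near)[::-1]); ex=np.array([np.cos(yaw),np.sin(yaw)]); ey=np.array([-ex[1],ex[0]])
O=(far+near)/2-.165*ey
def D(p): return np.array([(p[:2]-O)@ex,(p[:2]-O)@ey])
def Wd(x,y): return O+x*ex+y*ey
E
python3 - <<'E'
from h import *
print('yaw',yaw,'O',O)
W=np.load('pics/W.npy'); z=W[...,2]
# cup rim
reg=np.zeros(z.shape,bool); reg[165:218,268:325]=1
P=W[reg&(z>.072)&(z<.09)][:, :2]
c=(P.max(0)+P.min(0))/2; A=np.c_[2*P,np.ones(len(P))]; s=np.linalg.lstsq(A,(P**2).sum(1),rcond=None)[0]
print('cup',c,s[:2],'rad',np.sqrt(s[2]+s[:2]@s[:2]),'disp',D(s[:2]))
# balls
for n,(a,b,e,f) in dict(near=(212,232,210,222),far=(197,208,210,219)).items():
    pass
for u,v in ((216,222),(214,203)):
    print('ball',W[v-2:v+3,u-2:u+3].reshape(-1,3)[np.argmax(z[v-2:v+3,u-2:u+3])], D(W[v,u]))
# plate/chute check via yaw of tall chute end
reg=np.zeros(z.shape,bool); reg[180:245,170:260]=1
P=W[reg&(z>.10)&(z<.14)]; d=(P[:,:2]-O)@np.c_[ex,ey]; print('chute',np.percentile(d,[2,98],axis=0))
reg=np.zeros(z.shape,bool); reg[150:260,170:340]=1
P=W[reg&(z>.012)&(z<.03)]; d=(P[:,:2]-O)@np.c_[ex,ey]; print('rail ',np.percentile(d,[2,98],axis=0))
for n,(a,b,e,f) in dict(pa=(245,270,243,267),pb=(162,183,180,204),bowl=(100,152,238,290),pink1=(150,197,352,405)).items():
    w=W[a:b,e:f].reshape(-1,3); w=w[w[:,2]>.05]; print(n,w.min(0).round(3),w.max(0).round(3))
print(vision.camera_model('wrist')['mount'].round(3))
print('behind',Wd(0,-.27),'home',Wd(0,-.062))
E
```

```text
yaw 0.2619927280082446 O [0.50713596 0.0274305 ]
cup [ 0.54748717 -0.12206909] [ 0.54704292 -0.12136533] rad 0.045899487363537515 disp [ 6.18770065e-06 -1.54054423e-01]
ball [0.47810157 0.06062027 0.13608212] [-0.02045532  0.03577081]
ball [0.52037161 0.05417399 0.15622099] [0.02011409 0.03022174]
chute [[-0.03929966 -0.02724355]
 [ 0.04058633  0.11011578]]
rail  [[-0.13243355 -0.22177577]
 [ 0.05961419 -0.01564214]]
pa [ 0.382 -0.042  0.051] [ 0.454 -0.001  0.947]
pb [ 0.454 -0.034  0.05 ] [0.617 0.143 0.947]
bowl [ 0.454 -0.105  0.05 ] [0.759 0.008 0.947]
pink1 [ 0.454 -0.364  0.05 ] [ 0.638 -0.034  0.947]
[[ 1.     0.001  0.001 -0.   ]
 [-0.001  0.946  0.323 -0.084]
 [-0.001 -0.323  0.946 -0.141]
 [ 0.     0.     0.     1.   ]]
behind [ 0.57706752 -0.23335596] home [ 0.52319431 -0.0324538 ]
```

Yaw is 0.262. The cup is 92 mm short of home at dispenser (0, -154 mm), and the bigger ball is in lane x = -20 mm. I close the gripper and go behind the cup.

Emit:
drive_tool(motion=[[1,0.5,4,0,0],[1,0.5,4,0,-0.033],[1,0.5,4,0,-0.05],[1,1,4,0,-0.05],[1,3,3,0,0],[1,3,3,0,0],[1,3,3,0,0],[1,3,3,0,0],[1,3,3,0,0],[1,3,3,0,0]], force=40)

```text
time: 1.1
eef_pos: [0.4457, -0.2356, 0.2312]
tool_rot: [0.0, 0.793, -0.609, -0.0]
contact_force: [0.6, -0.1, 0.1]
gripper_width: 0.0001
```

Emit:
drive_tool(motion=[[1,3.2,0.5,0,0],[1,3.2,0.5,0,0],[1,3.2,0.6,-2,0],[1,3,0.6,-3,0],[1,0,0,-4,0],[1,0,0,-4,0],[1,0,0,-3,0],[1,0,0,-2,0],[1,0,0,0,0],[1,0,0,0,0]])

```text
time: 2.1
eef_pos: [0.5708, -0.2152, 0.0515]
tool_rot: [0.0, 0.793, -0.609, -0.0]
contact_force: [0.3, -0.1, 0.8]
gripper_width: 0.0002
```

```bash
python3 - <<'E'
from h import *
o=sensors.get_obs(); print(o['time'],o['eef_pos'],D(o['eef_pos']),o['contact_force'])
p,d=vision.read_camera('scene'); cv2.imwrite('pics/s1.png',cv2.resize(p[100:300,120:400,::-1],None,fx=2.8,fy=2.8))
E
```

```text
2.1 [ 0.57081644 -0.21516999  0.05154785] [-0.00132749 -0.25081555] [ 0.3434405  -0.11824754  0.77228629]
```

View pics/s1.png

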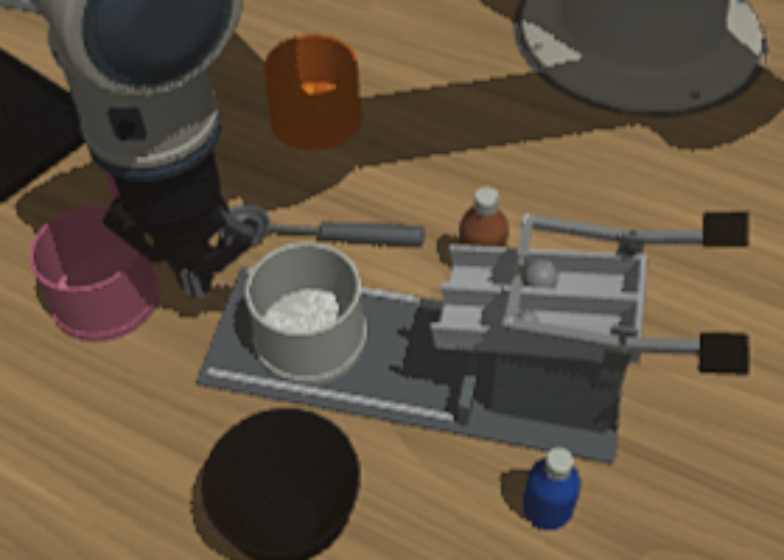

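The crop shows the fingertips at (195,285), behind the cup on the channel axis, clear of the pink cup and the spoon. I lower slightly and start the push.

Emit:
drive_tool(motion=[[1,0.1,0,-1.1,0],[1,-0.26,0.97,0,0],[1,-0.26,0.97,0,0],[1,-0.26,0.97,0,0],[1,-0.26,0.97,0,0],[1,-0.26,0.97,0,0],[1,-0.26,0.97,0,0],[1,-0.26,0.97,0,0],[1,-0.26,0.97,0,0],[1,-0.26,0.97,0,0]])

```text
time: 3.15
eef_pos: [0.5485, -0.1272, 0.0405]
tool_rot: [-0.0, 0.793, -0.609, 0.0]
contact_force: [0.8, -4.1, 4.7]
gripper_width: -0.0
```

```bash
cat > look.py <<'E'
from h import *
import sys
o=sensors.get_obs(); print(o['time'],o['eef_pos'],'disp',D(o['eef_pos']),o['contact_force'])
for n in ('scene','top'):
    p,d=vision.read_camera(n); np.save(f'pics/{n}_rgb.npy',p); np.save(f'pics/{n}_d.npy',d)
    if n=='scene': cv2.imwrite(f'pics/{sys.argv[1]}_s.png',cv2.resize(p[130:300,160:400,::-1],None,fx=3.2,fy=3.2))
    else: cv2.imwrite(f'pics/{sys.argv[1]}_t.png',cv2.resize(p[140:285,120:350,::-1],None,fx=3.4,fy=3.4))
E
python3 look.py a
```

```text
3.15 [ 0.54848949 -0.12723202  0.0404689 ] disp [-1.16108164e-04 -1.60095588e-01] [ 0.81214965 -4.11196365  4.70507178]
```

View pics/a_s.png

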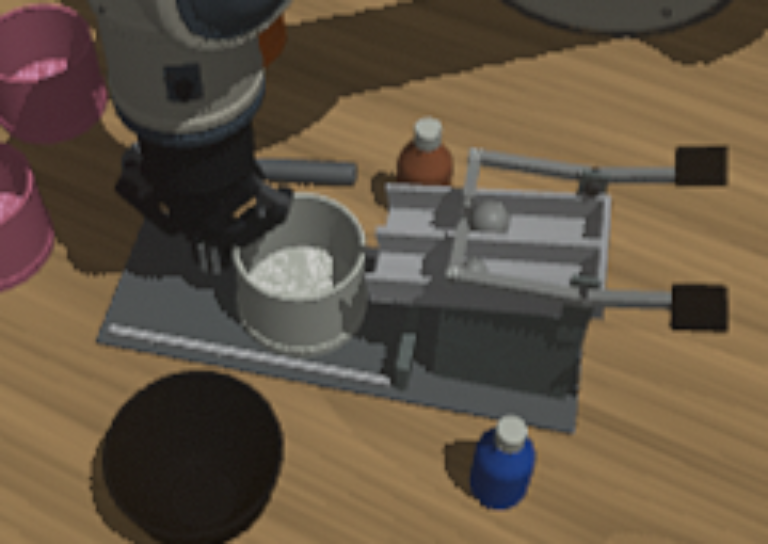

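View pics/a_t.png

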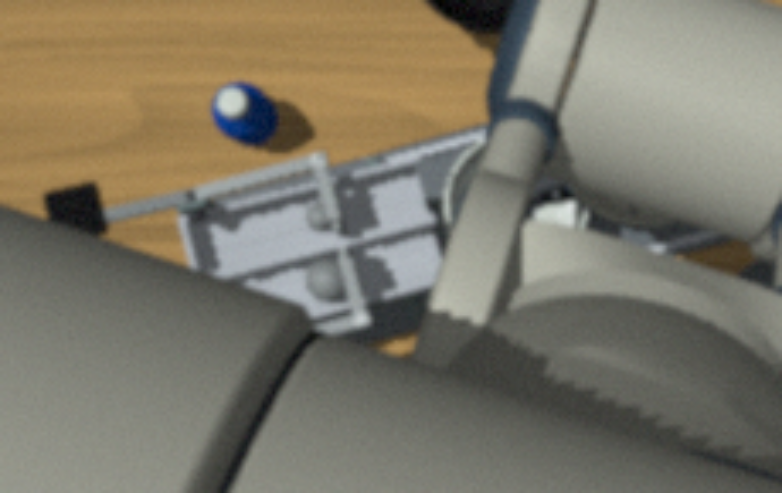

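```bash
cat > cup.py <<'E'
from h import *
# front rim: base far edge in scene camera; use scene rim depth points
p=np.load('pics/scene_rgb.npy'); d=np.load('pics/scene_d.npy'); c=cam('scene'); m,Rm,t=c
vv,uu=np.mgrid[:384,:512]
W=np.stack([(uu-m['cx'])/m['fx'],(vv-m['cy'])/m['fy'],np.ones_like(uu)],-1)*d[...,None]@Rm.T+t
dd=(W[...,:2]-O)@np.c_[ex,ey]; z=W[...,2]
grey=(p.max(2)>80)&(np.ptp(p.astype(int),2).__abs__()<40) if 0 else (p.max(2)>80)
k=(abs(dd[...,0])<.055)&(dd[...,1]>-.21)&(dd[...,1]<-.0)&(z>.03)&(z<.084)&grey
# +x outer wall visible: points with dd x>.0 near outer cylinder
P=dd[k&(dd[...,0]>.01)&(z<.075)]; zz=z[k&(dd[...,0]>.01)&(z<.075)]
from scipy.optimize import least_squares
f=lambda s:np.hypot(P[:,0],P[:,1]-s[0])-.048
s=least_squares(f,[-.1],loss='soft_l1',f_scale=.002); print('cup y (wall fit, x=0)',s.x,len(P),np.median(abs(s.fun)))
R_=dd[k&(z>.077)&(z<.084)]; print('rim y pct',np.percentile(R_[:,1],[2,98]),'x',np.percentile(R_[:,0],[2,98]),len(R_))
E
python3 cup.py
```

```text
cup y (wall fit, x=0) [-0.09503161] 308 0.0024651124226549373
rim y pct [-0.13518521 -0.04603804] x [-0.04895248  0.04477201] 172
```

The crop shows the cup moved forward and level, now about 32 mm short. There is an upward reaction of 4.7 N, probably the finger linkage on the rim. I back off, raise a centimetre and push on.

Emit:
drive_tool(motion=[[1,0.39,-1.45,0,0],[1,0,0,1.2,0],[1,-0.26,0.97,0,0],[1,-0.26,0.97,0,0],[1,-0.21,0.77,0,0],[1,-0.21,0.77,0,0],[1,0,0,0,0]])

```text
time: 3.95
eef_pos: [0.5422, -0.1062, 0.0521]
tool_rot: [0.0, 0.793, -0.609, -0.001]
contact_force: [0.3, -0.5, -0.6]
gripper_width: -0.0
```

```bash
python3 look.py b; python3 cup.py
```

```text
3.95 [ 0.54223535 -0.10615015  0.05211628] disp [-0.00069651 -0.13811325] [ 0.28370882 -0.50986126 -0.61483148]
cup y (wall fit, x=0) [-0.05982135] 266 0.006717502702015429
rim y pct [-0.11837177 -0.03955732] x [-0.04952736  0.04408109] 126
```

View pics/b_s.png

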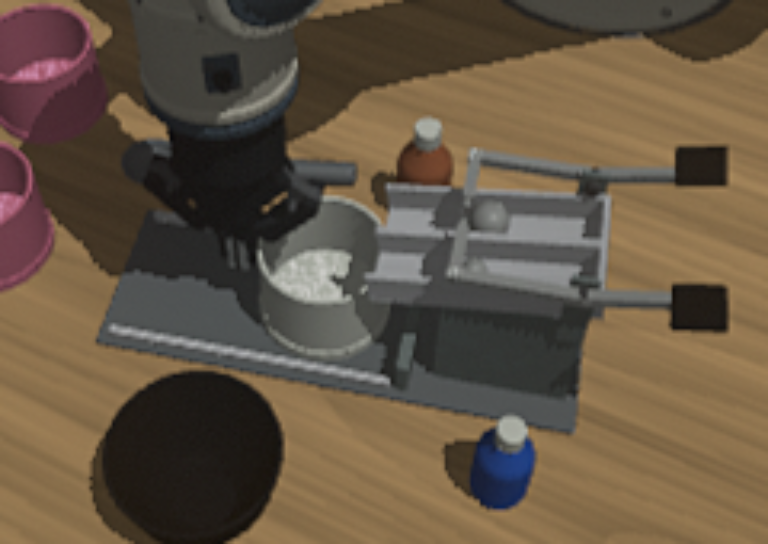

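The cup has advanced to just short of the stop bar at (403,355), and it is level. I push on in small steps while watching the force.

Emit:
drive_tool(motion=[[1,-0.1,0.4,0,0],[1,-0.1,0.4,0,0],[1,0,0,0,0]])

```text
time: 4.35
eef_pos: [0.5408, -0.0992, 0.0522]
tool_rot: [0.0, 0.793, -0.609, -0.0]
contact_force: [-0.0, -0.4, 0.1]
gripper_width: -0.0002
```

Emit:
drive_tool(motion=[[1,-0.1,0.3,0,0],[1,0,0,0,0]])

```text
time: 4.55
eef_pos: [0.5399, -0.0963, 0.0523]
tool_rot: [-0.0, 0.793, -0.609, 0.0]
contact_force: [1.3, -0.8, -0.9]
gripper_width: -0.0
```

Emit:
drive_tool(motion=[[1,-0.1,0.3,0,0],[1,0,0,0,0]])

```text
time: 4.75
eef_pos: [0.5388, -0.0933, 0.0523]
tool_rot: [-0.0, 0.793, -0.609, -0.0]
contact_force: [1.5, -1.4, 0.1]
gripper_width: 0.0001
```

Emit:
drive_tool(motion=[[1,-0.1,0.3,0,0],[1,0,0,0,0]])

```text
time: 4.95
eef_pos: [0.5386, -0.0909, 0.0527]
tool_rot: [-0.0, 0.793, -0.609, 0.001]
contact_force: [2.0, -6.7, 3.8]
gripper_width: 0.0002
```

Emit:
drive_tool(motion=[[1,-0.1,0.2,0,0],[1,0,0,0,0]])

```text
time: 5.15
eef_pos: [0.539, -0.0901, 0.0534]
tool_rot: [-0.0, 0.793, -0.609, 0.003]
contact_force: [4.5, -15.9, 9.6]
gripper_width: -0.0003
```

```bash
python3 look.py c; python3 cup.py
```

```text
5.15 [ 0.53901178 -0.09007698  0.05338663] disp [ 0.00035297 -0.12175365] [  4.51489025 -15.91223976   9.60681755]
cup y (wall fit, x=0) [-0.06269394] 264 0.003170428329336908
rim y pct [-0.1028234  -0.03261253] x [-0.04941226  0.04464588] 112
```

View pics/c_s.png

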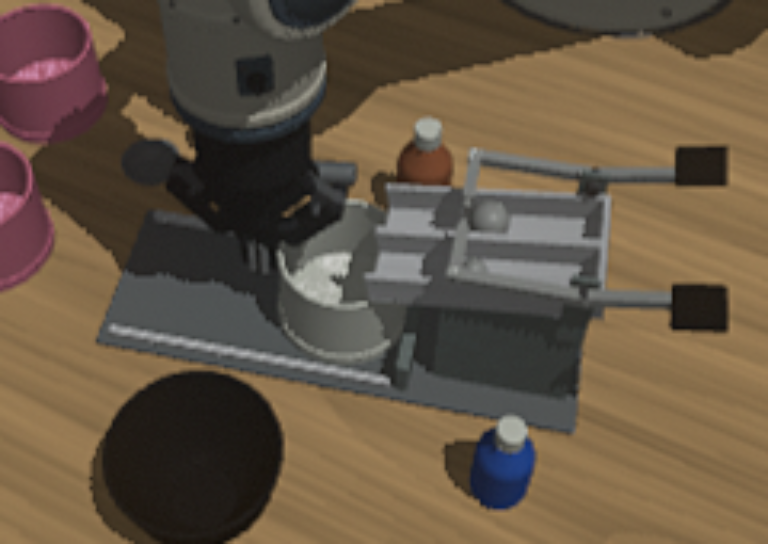

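The force rose to 16 N and the measured cup y is -62.7 mm, so it is home; the crop shows it against the stop bar at (403,355). I back off, rise and check from above.

Emit:
drive_tool(motion=[[1,0.1,-0.4,0,0],[1,0.3,-1,0,0],[1,0.5,-2,0,0],[1,0.5,-2,0,0],[1,0,0,4,0],[1,0,0,5,0],[1,0,0,5,0],[1,0,-1,5,0],[1,-3,-4,2,0],[1,-3,-4,0,0]])

```text
time: 6.25
eef_pos: [0.4939, -0.2307, 0.263]
tool_rot: [-0.0, 0.794, -0.608, 0.003]
contact_force: [0.1, -1.5, -0.7]
gripper_width: -0.0002
```

Emit:
drive_tool(motion=[[1,-4,-3,0,0],[1,-4,-3,0,0],[1,-4,-3,0,0],[1,0,0,0,0]])

```text
time: 6.65
eef_pos: [0.3687, -0.3224, 0.2598]
tool_rot: [0.0, 0.792, -0.611, -0.001]
contact_force: [0.7, 0.5, -0.3]
gripper_width: 0.0003
```

```bash
python3 look.py d; python3 cup.py; python3 - <<'E'
from h import *
d=np.load('pics/top_d.npy'); c=cam('top'); m,Rm,t=c
vv,uu=np.mgrid[:384,:512]
W=np.stack([(uu-m['cx'])/m['fx'],(vv-m['cy'])/m['fy'],np.ones_like(uu)],-1)*d[...,None]@Rm.T+t
dd=(W[...,:2]-O)@np.c_[ex,ey]; z=W[...,2]
k=(z>.073)&(z<.088)&(abs(dd[...,0])<.06)&(dd[...,1]>-.16)&(dd[...,1]<-.045)
P=dd[k]; s=np.linalg.lstsq(np.c_[2*P,np.ones(len(P))],(P**2).sum(1),rcond=None)[0]
print(len(P),'cup disp',s[:2],'rad',np.sqrt(s[2]+s[:2]@s[:2]),P.min(0),P.max(0))
E
```

```text
6.65 [ 0.36874887 -0.32236787  0.25976203] disp [-0.22426454 -0.30201871] [ 0.65707874  0.53538256 -0.28093499]
cup y (wall fit, x=0) [-0.0472277] 256 0.00603972129785384
rim y pct [-0.10630822 -0.03558157] x [-0.04922997  0.04418846] 162
142 cup disp [-0.00200265 -0.06186265] rad 0.04595109686427424 [-0.0491353  -0.10990097] [ 0.04550428 -0.04500645]
```

View pics/d_t.png

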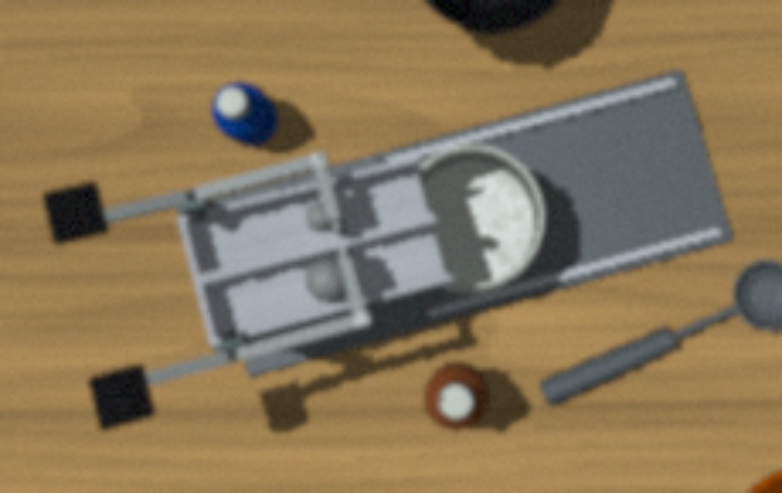

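The top crop shows the cup at (485,215), home at dispenser y -61.9 mm, with both gates still shut and both balls in place. I move above the near pad.

Emit:
drive_tool(motion=[[1,1,4,0,0],[1,1,4,0,0],[1,1,4,0,0],[1,0.5,4,0,0],[1,0,4,0,0],[1,0,4,0,0],[1,0,4,0,0],[1,0,4,0,0],[1,0,4,0,0],[1,0,4,0,0]])

```text
time: 7.75
eef_pos: [0.4078, 0.0833, 0.2599]
tool_rot: [-0.0, 0.794, -0.608, -0.0]
contact_force: [0.7, -0.3, -0.4]
gripper_width: 0.0002
```

Emit:
drive_tool(motion=[[1,0.3,4,0,0],[1,0.3,3,0,0],[1,0,2,-3,0],[1,0,0,-2,0],[1,0,0,0,0]])

```text
time: 8.25
eef_pos: [0.4123, 0.1718, 0.2078]
tool_rot: [0.002, 0.794, -0.608, -0.002]
contact_force: [-0.5, 0.6, 0.4]
gripper_width: 0.0001
```

```bash
python3 look.py e;  python3 -c "
from h import *
o=sensors.get_obs();print(o['tool_rot'],(near-o['eef_pos'][:2])*100)"
```

```text
8.25 [0.41231453 0.17175107 0.20782045] disp [-0.05420586  0.16395504] [-0.50900763  0.60537217  0.41169534]
[ 3.05555969e-04  7.93398962e-01 -6.08701804e-01 -3.27299231e-04] [-0.31902586  0.12993502]
```

View pics/e_s.png

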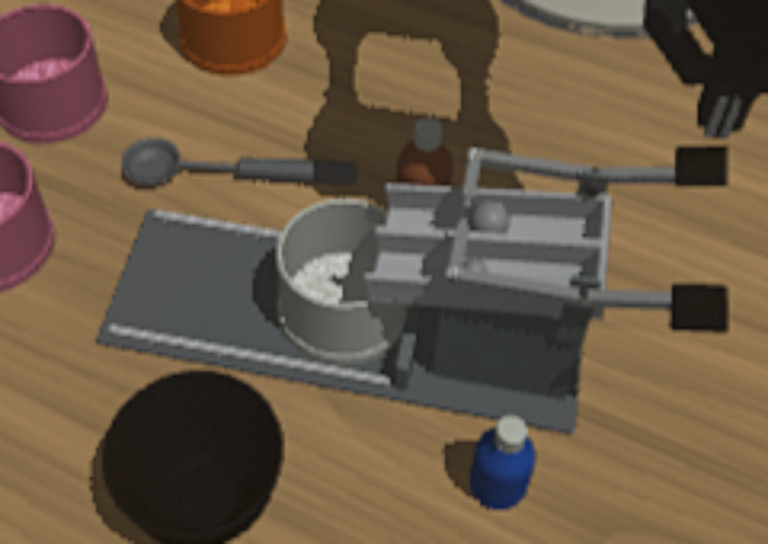

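The fingertips at (725,115) are above the near pad at (700,165). I press.

Emit:
drive_tool(motion=[[1,-0.2,0.1,-2,0],[1,0,0,-1,0],[1,0,0,-1,0],[1,0,0,-0.8,0],[1,0,0,-0.6,0],[1,0,0,-0.4,0],[1,0,0,0,0]])

```text
time: 9.05
eef_pos: [0.4124, 0.1717, 0.1518]
tool_rot: [-0.0, 0.793, -0.609, 0.0]
contact_force: [-0.5, 3.6, 5.6]
gripper_width: -0.0001
```

Emit:
drive_tool(motion=[[1,0,0,-0.2,0],[1,0,0,0,0],[1,0,0,0,0],[1,0,0,0,0],[1,0,0,0,0],[1,0,0,0,0],[1,0,0,0,0],[1,0,0,0,0],[1,0,0,0,0],[1,0,0,0,0]])

```text
time: 10.05
eef_pos: [0.4124, 0.1717, 0.1503]
tool_rot: [-0.0, 0.793, -0.609, 0.0]
contact_force: [-0.9, 4.2, 6.1]
gripper_width: -0.0002
```

```bash
python3 look.py f
```

```text
10.05 [0.41237533 0.17168182 0.1502816 ] disp [-0.05416507  0.16387241] [-0.94164432  4.24276033  6.13350564]
```

View pics/f_s.png

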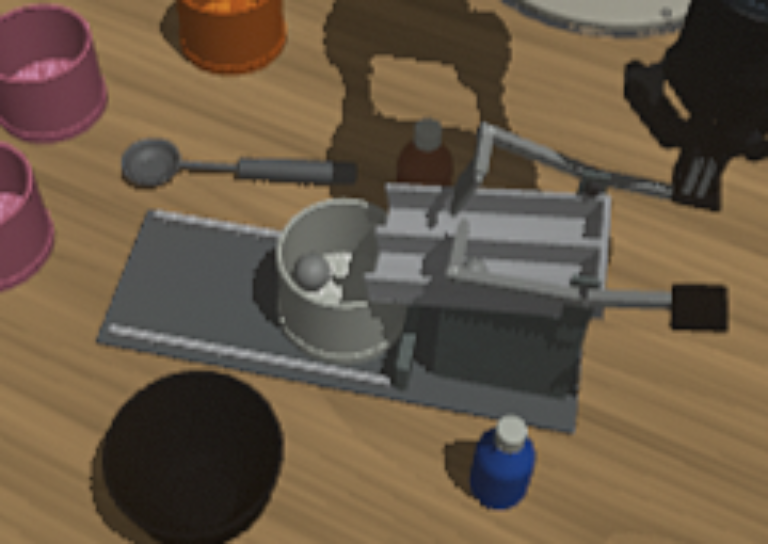

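The gate is raised and the larger ball is in the cup at crop (312,270); the smaller ball is still behind its gate. I hold for a few more rows, then lift slowly and back away.

Emit:
drive_tool(motion=[[1,0,0,0,0],[1,0,0,0,0],[1,0,0,0.5,0],[1,0,0,0.7,0],[1,0,0,0.8,0],[1,0,0,1,0],[1,0,0,2,0],[1,0,0,4,0],[1,0,0,4,0],[1,0,0,0,0]])

```text
time: 11.15
eef_pos: [0.4138, 0.1721, 0.2849]
tool_rot: [-0.003, 0.793, -0.609, 0.002]
contact_force: [1.4, 0.7, -0.9]
gripper_width: 0.0005
```

Emit:
drive_tool(motion=[[1,0,4,0,0],[1,0,4,0,0],[1,0,4,0,0],[1,0,0,0,0],[1,0,0,0,0],[1,0,0,0,0],[1,0,0,0,0],[1,0,0,0,0]])

```text
time: 11.95
eef_pos: [0.4121, 0.2907, 0.28]
tool_rot: [0.0, 0.793, -0.61, 0.0]
contact_force: [0.5, -0.9, -0.3]
gripper_width: 0.0003
```

```bash
python3 look.py g; python3 cup.py; python3 - <<'E'
from h import *
d=np.load('pics/top_d.npy'); c=cam('top'); m,Rm,t=c
vv,uu=np.mgrid[:384,:512]
W=np.stack([(uu-m['cx'])/m['fx'],(vv-m['cy'])/m['fy'],np.ones_like(uu)],-1)*d[...,None]@Rm.T+t
dd=(W[...,:2]-O)@np.c_[ex,ey]; z=W[...,2]
k=(z>.073)&(z<.088)&(abs(dd[...,0])<.06)&(dd[...,1]>-.16)&(dd[...,1]<-.045)
P=dd[k]; s=np.linalg.lstsq(np.c_[2*P,np.ones(len(P))],(P**2).sum(1),rcond=None)[0]
print(len(P),'cup disp',s[:2])
for n,p in (('near',near),('far',far)):
    k=(np.hypot(W[...,0]-p[0],W[...,1]-p[1])<.012); print(n,'pad z',np.median(z[k]))
E
```

```text
11.95 [0.41214015 0.29070164 0.28001583] disp [-0.02356539  0.27889168] [ 0.51811037 -0.93049116 -0.31217887]
cup y (wall fit, x=0) [-0.03815031] 227 0.005653474739440785
rim y pct [-0.10658322 -0.03837317] x [-0.04960625  0.04416793] 150
133 cup disp [-0.00196344 -0.06203984]
near pad z 0.17051776774423638
far pad z 0.17020608049859637
```

View pics/g_s.png

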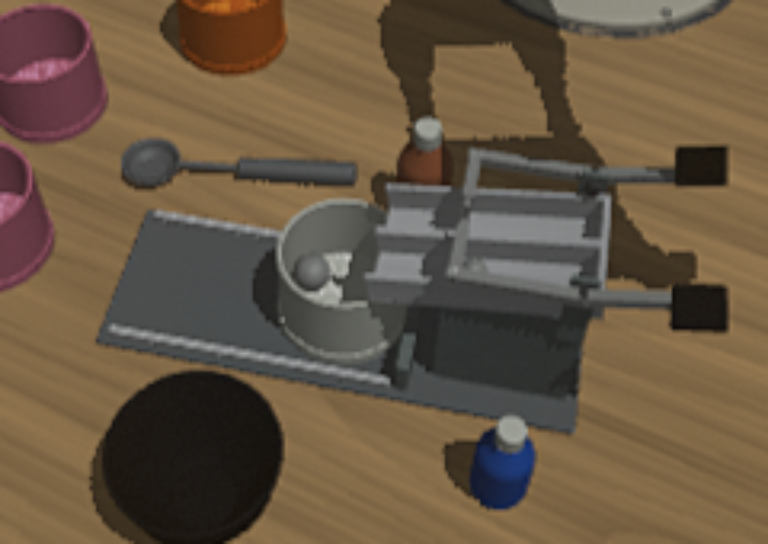

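View pics/g_t.png

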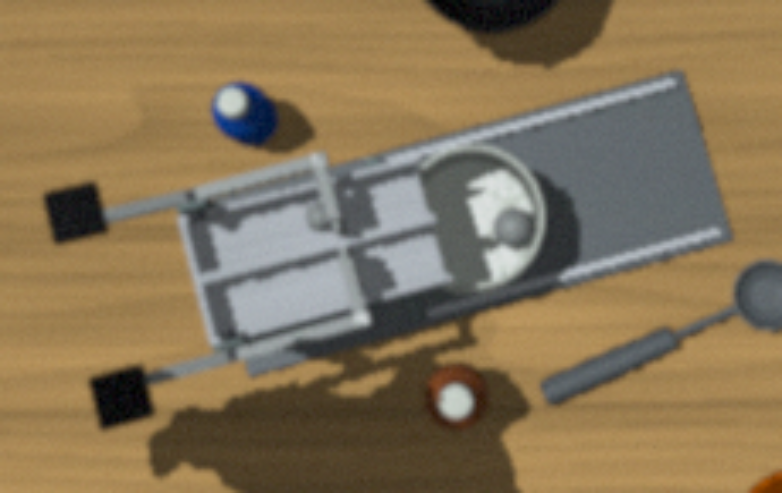

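The big ball rests in the cup (top crop 515,228) and the small ball is still behind its gate (320,215). Both pads are back at about 170 mm and the bystanders have not moved. I hand the job in.

```bash
python3 -c "
from plant import r
print(r.job_done())"
```

```text
the job is handed in; nothing more can be done
None
```

I pushed the white cup home against the stop, then pressed the near lever's pad until the larger ball had rolled into the cup. I released the lever, backed the arm clear and handed the job in at about 12 s; the hand-in gives no verdict.

**Last checks from above:**
- **Cup:** at dispenser x -2 mm, y -62 mm, which is fully home.
- **Larger ball:** at rest in the cup.
- **Smaller ball:** still behind its gate.
- **Levers:** both pads back at about 170 mm, so both gates are shut.
- **Bystanders:** by eye they stand where they started in the final pictures.
- **Arm:** clear of everything, with the force reading about 1 N.

**What went wrong or disagreed:**
- **First push:** it gave a small upward reaction of about 4.7 N, probably the finger linkage on the cup rim. I backed off and raised the tool 12 mm. The push against the stop peaked at about 16 N sideways and 10 N upward, and the cup stayed level.
- **Wall-fit check:** once the cup was under the chute, the wall fit from the scene camera read y -47 mm and then -38 mm. The chute and levers were spoiling it, so I relied on the rim fit from the top camera.

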